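Walk the bench power supply up to its stop bar

TASK

Walk the heavy low bench power supply away from you along the plywood board, by alternating short pushes on the two black rubber bumpers at its rear corners, until its front stands against the aluminium stop bar, square to it and wholly within the bar's length. Do not press on its thin perforated steel cover (the top sheet and the grille between the bumpers), never let the supply swing more than about 25 degrees out of square with the bar, keep it flat on the board, and leave the multimeter beside it where it lies.

Things in the scene. Friction and masses are not known exactly. Their poses are not given: they have to be found in the camera images.
- supply: low grey bench supply, 100 deep (x) x 200 wide (y) x 63 mm, ~1 kg, on rubber feet; sliding takes up to ~10 N. Origin: centre of underside. +x: its front, facing the bar; +y: left from the robot. Rear wall x=-50. Push the 2 black bumpers at its rear corners: y=+-67 to +-99, z=12 to 50, flat rear faces at x=-70 mm. Pushing one turns it about its other side; the centre moves about half as far.
- cover: thin perforated steel cover fixed to the supply, same origin and axes; not to be pressed. A top sheet (upper side 63 mm above the board, nearly the whole top) and a grille mid-rear: y=-54 to +54, z=14 to 54 mm, rear face at x=-60 mm, set in 10 mm from the bumpers' faces.
- stop_bar: aluminium bar, 260 mm long (y), 24 mm high, on a fixed plywood board. Origin: middle of the bar, on the board's top (12 mm above the desk), in the flat face that looks back at the supply. +x: away from the supply, +y: left along the bar. Board: x=-250 to +50, y=-160 to +160 mm. The supply slides on it and is home with its origin at x=-50 mm; gap at the start 60 to 80 mm.
- multimeter: bystander: hand multimeter lying loose on its back on the desk, right of the board seen from the robot; 142 (x) by 75 by 45 mm; origin at the centre of its underside.

How it is judged:
At the end, for the whole second after the job is handed in: The supply's centre is within 65 mm of the bar's face (50 mm is full contact, so 15 mm to spare), it is square to the bar within 10 degrees, centred along the bar within 30 mm (so that its front lies within the bar's length), flat on the board and at rest (x of supply in the frame of stop_bar above -0.065 m and angle between the x axis of supply and the x axis of stop_bar, either way round below 0.175 rad and y of supply in the frame of stop_bar between -0.03 and 0.03 m and angle between supply's own z axis and vertical below 0.08 rad and linear speed of supply below 0.01 m/s); the robot touches nothing.
It fails at once if the perforated cover is pressed with more than 3 N (contact force between any of the arm, the fingers and cover above 3 N).
It fails at once if the supply swings more than 27 degrees out of square with the bar (angle between the x axis of supply and the x axis of stop_bar, either way round above 0.47 rad).
It fails at once if the supply is tipped or lifted (angle between supply's own z axis and vertical above 0.15 rad or height (world z) of supply above 0.024 m).
It fails at once if the multimeter is shifted more than 20 mm (distance of multimeter from where it was at the start of the episode above 0.02 m).
It also fails if it takes over 48 s, if anything falls off the work surface, if the arm or the gripper's body presses on something with over 40 N, if the wrist force passes 120 N, or if a joint passes its speed limit or range.

ROBOT

A 6-joint arm with a two-finger parallel gripper is mounted at the origin on a cart in front of the work surface, level with it; the furniture and walls round the work are solid. World frame = base frame: x ahead of the robot, y to its left, z up, the work surface at z = 0. Lengths are in m, angles in rad, forces in N, time in s.
With the tool pointing down it reaches from about 0.275 to 0.825 m from the base axis. Payload 4.9 kg.
Tool frame: the origin (TCP) lies midway between the tips of the shut fingers; the grasp point (between the pads) lies 19 mm behind it (grip_point_offset is the distance from the TCP to the grasp point, in m); z points along the fingers, x is the direction in which the jaws open and shut, and the axes are right-handed (so a half turn about z gives the same grasp; the last joint's range is limited). The gripper opens to 85 mm and grips with 20 to 120 N. Pads are 22 mm wide; open, the fingers measure 114 mm over their backs; the gripper's body (76 mm by 85 mm) begins 54 mm behind the grasp point. The pads swing forward as they close: fully open they stand 13 mm farther back than shut.
Start: joints at [-0.886, 0.326, -0.193, 1.052, 0, 1.437], TCP at [0.402, -0.376, 0.231] pointing down, gripper open.
Joint ranges: [-2.65, 2.65], [-0.97, 1.79], [-1.3, 1.35], [-1.93, 2.1], [-1.47, 1.37], [-3.14, 3.14]. Speed limits (rad/s): [2.57, 2.57, 3.14, 3.14, 3.14, 3.14].

INTERFACE

Orientations are given as a rotation vector (axis times angle).
In Python, from cell import * gives the robot as it stands. Calls block until the motion is done:
- movep(position, orientation): joint-space move of the TCP to a pose.
- move_l(position, velocity=0.15, rot=None, until_force=None): straight line of the TCP; rot=None keeps the orientation; velocity is the mean speed in m/s. With until_force (N) it stops when the force on the tool has changed by that much, and returns True; else False.
- set_joints(angles): joint-space move.
- let_go() and grab(newtons=None): open the fingers fully, or close them until they stop; newtons is the grip in N (None keeps the last).
- sleep(seconds).
- ik(position, orientation): joint angles nearest the present ones, or None.
- get_state(): the state.
- grab_frame(name): name is "side" or "top"; returns a dict with "img" (420x560x3 uint8, red, green, blue), "fx", "fy", "cx", "cy" (pixels), "cam_to_world" (4x4, takes a point from camera to world coordinates). Camera axes: x right, y down, z forward; pixel columns grow to the right and rows downward; lengths in m; the calibration is good to about 2 mm. A picture is of the moment at which its call begins. There is no depth.
A pose or a line that the arm cannot do raises MotionError and nothing moves.
- sign_off(): hands the job in, once; it reports no verdict.
Trained networks look in the newest picture that a camera, given by its name, has taken for a name from the list of things; names that differ only in an ending like _2 or _b are one class to them, and where a whole thing is asked for, a point or a joint stands for the part that bears it (a point fixed in the world has none). Each returns a list of dicts, best first, with "score" (0 to 1); they miss things now and then, are a little off and sometimes report something else, mostly with a low value. They report only what shows in the picture. A call takes as long as a camera call.
- spot_in(camera, name): "centre" ([column, row] in pixels, amid what is visible of it).
- silhouettes(camera, name): "mask" (420x560 bool, what is visible of it) and "centre" ([column, row] in pixels, amid what is visible of it).
- tip_of(camera, name): "centre" ([column, row] in pixels: a listed point, or the origin of a listed thing).
The state is a dict: "clock": time; "q": joint angles; "joint_velocities": joint speeds; "tau": joint torques, N m; "position": TCP position; "eef_rot": TCP orientation; "contact_force": force on the tool from outside, world axes, zero at the start; "wrist_torque": the same for the moment, N m; "finger_gap": opening from 0.0 (shut) to 1.0 (fully open).
Only numpy, scipy, OpenCV 4.12 (cv2) and the standard library are available. Lean on these libraries where they do the work, as an engineer would, in place of code of your own. Each camera call takes 0.05 s, during which the arm holds its last target.

## Working session

There is one attempt and no reset: what is moved stays moved. The work goes in short steps, each a Python script; the robot and the scene stay as the last script left them, time stands still between calls to the robot, and variables do not carry over. Pictures are saved under pics/ and viewed, and the job is handed in when it is done.

```bash
mkdir -p pics; ls; python3 - <<'E'
from cell import *
import cv2,numpy as np
s=get_state();print(s['clock'],s['position'],s['eef_rot'],s['finger_gap'])
for c in("side","top"):
    f=grab_frame(c);cv2.imwrite(f"pics/{c}0.png",f["img"][:,:,::-1]);print(c,f["fx"],f["fy"],f["cx"],f["cy"],np.round(f["cam_to_world"],4).tolist())
    for n in("supply","cover","stop_bar","multimeter"):
        print(n,[(np.round(d["centre"],1).tolist(),round(d["score"],2)) for d in tip_of(c,n)][:3],[(np.round(d["centre"],1).tolist(),round(d["score"],2),int(d["mask"].sum())) for d in silhouettes(c,n)][:3])
print(get_state()['clock'])
E
```

```text
pics
0.0 [ 0.40132893 -0.37523164  0.23051969] [-2.92135133e+00  1.15323942e+00  2.31365615e-03] 1.000570381958558
side 444.29160010952256 444.29160010952256 282.14890480839324 202.4890334956665 [[0.9306, -0.1979, 0.3081, 0.3136], [-0.366, -0.4744, 0.8007, -0.9572], [-0.0123, -0.8578, -0.5138, 0.516], [0.0, 0.0, 0.0, 1.0]]
supply [([240.3, 176.6], 0.59)] [([243.9, 169.9], 0.85, 2638)]
cover [([240.3, 174.7], 0.57)] [([242.2, 157.8], 0.77, 1250)]
stop_bar [([285.0, 168.9], 0.87)] [([269.9, 187.6], 0.62, 4937)]
multimeter [([266.0, 289.1], 0.66)] [([267.9, 281.4], 0.87, 3245)]
top 385.62331235964376 385.62331235964376 279.4632408606823 211.30703766150708 [[0.0005, -0.9907, 0.1363, 0.5036], [-1.0, 0.0, 0.0037, -0.2198], [-0.0037, -0.1363, -0.9907, 0.8704], [0.0, 0.0, 0.0, 1.0]]
supply [([194.0, 234.4], 0.93)] [([186.9, 235.0], 0.91, 5488)]
cover [([192.7, 238.3], 0.83), ([196.6, 182.5], 0.26)] [([187.5, 238.0], 0.66, 4773)]
stop_bar [([194.9, 182.4], 0.58)] [([186.7, 235.5], 0.33, 5651)]
multimeter [([366.2, 267.8], 0.98), ([194.7, 236.6], 0.25)] [([367.6, 269.1], 0.82, 2257)]
0.9
```

View pics/side0.png

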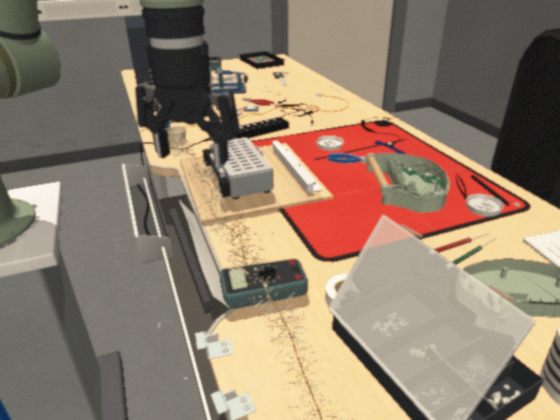

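View pics/top0.png

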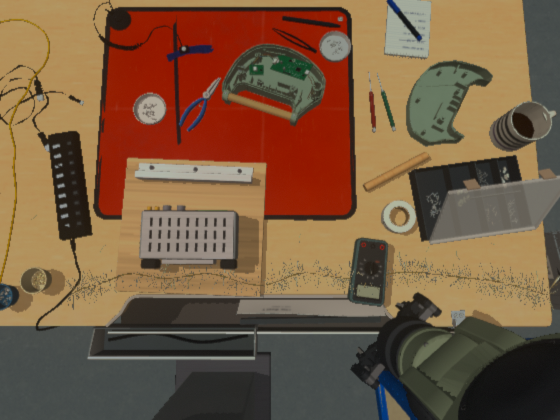

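The side view shows the supply (about 240,170) behind the bar (about 295,165), with the arm partly in front of it. In the top view the supply spans columns 140–238 and rows 207–268. Its bumpers are at about (151,264) and (229,264), and the bar runs from (135,172) to (252,175). I'll zoom in to measure these.

```bash
cat > h.py <<'E'
from cell import *
import cv2,numpy as np
def p2w(f,uv,z):
    M=np.array(f["cam_to_world"]);d=M[:3,:3]@np.array([(uv[0]-f["cx"])/f["fx"],(uv[1]-f["cy"])/f["fy"],1]);o=M[:3,3]
    return o+d*(z-o[2])/d[2]
def w2p(f,P):
    M=np.linalg.inv(np.array(f["cam_to_world"]));P=np.atleast_2d(P);c=P@M[:3,:3].T+M[:3,3]
    return np.c_[c[:,0]/c[:,2]*f["fx"]+f["cx"],c[:,1]/c[:,2]*f["fy"]+f["cy"]]
def crop(f,name,x0=110,y0=140,x1=290,y1=305,k=4,lines=()):
    im=cv2.resize(f["img"][y0:y1,x0:x1,::-1],None,fx=k,fy=k,interpolation=cv2.INTER_CUBIC)
    for L,col in lines:
        q=((w2p(f,L)+.5-[x0,y0])*k).astype(int); cv2.polylines(im,[q.reshape(-1,1,2)],False,col,1)
    cv2.imwrite("pics/"+name,im[:600,:800])
def tf(x,y,a,pts):
    c,s=np.cos(a),np.sin(a);pts=np.array(pts,float);return np.c_[x+c*pts[:,0]-s*pts[:,1],y+s*pts[:,0]+c*pts[:,1],pts[:,2]]
def model(bar,sup):
    B=tf(*bar,[(0,-.13,.036),(0,.13,.036)])
    Bo=tf(*bar,[(-.25,-.16,.012),(.05,-.16,.012),(.05,.16,.012),(-.25,.16,.012),(-.25,-.16,.012)])
    S=tf(*sup,[(-.05,-.1,.075),(.05,-.1,.075),(.05,.1,.075),(-.05,.1,.075),(-.05,-.1,.075)])
    out=[(B,(0,255,255)),(Bo,(255,0,0)),(S,(0,255,0))]
    for s in(1,-1): out.append((tf(*sup,[(-.05,s*.067,.062),(-.07,s*.067,.062),(-.07,s*.099,.062),(-.05,s*.099,.062)]),(0,0,255)))
    return out
E
python3 - <<'E'
from h import *
f=grab_frame("top");crop(f,"c0.png")
for n,uv,z in [("board",(127,158),.012),("board",(266,163),.012),("board",(264,292),.012),("barL",(135,181),.036),("barR",(252,182),.036)]: print(n,np.round(p2w(f,uv,z),4))
for n in("supply","cover"):
  d=silhouettes("top",n)[0]; c=max(cv2.findContours(d["mask"].astype(np.uint8),0,2)[0],key=cv2.contourArea);print(n,cv2.minAreaRect(c))
print(p2w(f,tip_of("top","supply")[0]["centre"],.012),p2w(f,tip_of("top","stop_bar")[0]["centre"],.012))
E
```

```text
board [0.7451 0.1333 0.012 ]
board [ 0.7332 -0.1857  0.012 ]
board [ 0.4438 -0.1829  0.012 ]
barL [0.686  0.1028 0.036 ]
barR [ 0.6837 -0.156   0.036 ]
supply ((188.5, 236.5), (65.0, 101.0), 90.0)
cover ((186.93072509765625, 237.2857666015625), (91.7154769897461, 53.157413482666016), 1.7357046604156494)
[ 0.57394751 -0.02448861  0.012     ] [ 0.68915974 -0.02661041  0.012     ]
```

View pics/c0.png

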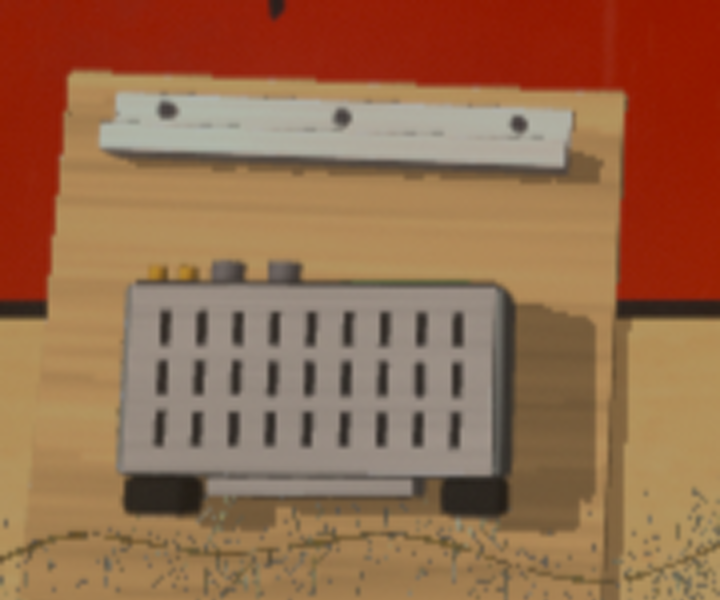

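```bash
python3 - <<'E'
from h import *
from scipy.optimize import least_squares
f=grab_frame("top")
px=lambda a,b:np.array([110+a/4-.5,140+b/4-.5])
bp=[px(102,150),px(565,167),px(102,125),px(567,140),px(70,72),px(625,92)]
bm=[(0,.13,.012),(0,-.13,.012),(0,.13,.036),(0,-.13,.036),(.05,.16,.012),(.05,-.16,.012)]
sp=[px(124,513),px(203,513),px(441,513),px(507,515),px(132,284),px(118,473),px(512,292),px(505,475)]
sm=[(-.07,.099,.062),(-.07,.067,.062),(-.07,-.067,.062),(-.07,-.099,.062),(.05,.1,.075),(-.05,.1,.075),(.05,-.1,.075),(-.05,-.1,.075)]
fit=lambda m,p,x0:least_squares(lambda v:(w2p(f,tf(*v,m))-p).ravel(),x0,loss="soft_l1")
rb=fit(bm,bp,[.69,-.026,-.03]);rs=fit(sm,sp,[.57,-.02,0])
print(rb.x,np.round(rb.fun,1));print(rs.x,np.round(rs.fun,1))
b,s=rb.x,rs.x;d=s[:2]-b[:2];c,q=np.cos(b[2]),np.sin(b[2]);print("rel",c*d[0]+q*d[1],-q*d[0]+c*d[1],np.degrees(s[2]-b[2]))
crop(f,"c1.png",lines=model(b,s))
m=tip_of("top","multimeter")[0]["centre"];print("mm",p2w(f,m,0))
import json;json.dump([list(b),list(s)],open("pose.json","w"))
E
```

```text
[ 0.69584347 -0.02332934 -0.0398507 ] [ 2.6 -0.2  0.9 -0.  -1.3  3.6 -0.5  4.4 -0.4 -2.5  0.  -2.1]
[ 0.56574098 -0.02888626 -0.00870725] [ 0.5 -0.1 -3.8  0.1  1.1  0.7  0.1  0.3 -0.8 -0.9 -0.2  0.1 -0.  -2.1
  0.6  0.5]
rel -0.1297778065874999 -0.010735807354528882 1.784388041047091
mm [ 0.49784917 -0.40796403  0.        ]
```

View pics/c1.png

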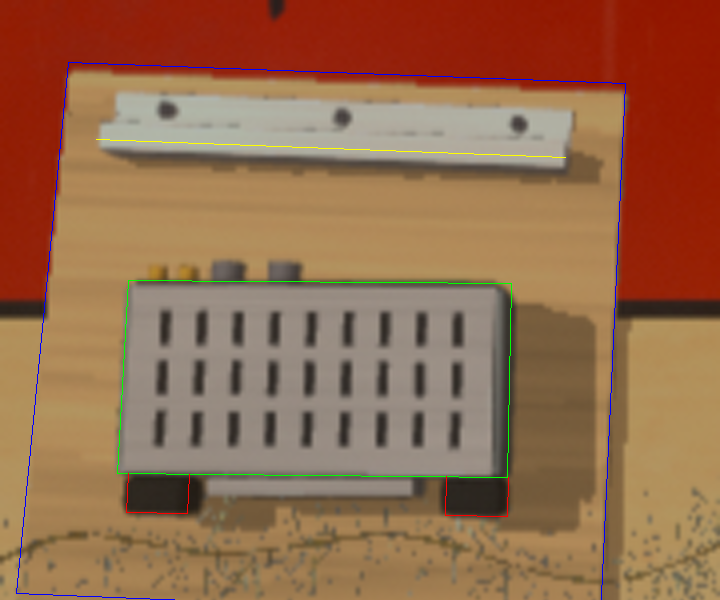

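```bash
python3 - <<'E'
from h import *
from scipy.optimize import least_squares
import json
s=np.array(json.load(open("pose.json"))[1])
f=grab_frame("top")
px=lambda a,b:np.array([110+a/4-.5,140+b/4-.5])
bp=[px(102,150),px(565,167),px(70,72),px(625,92),px(605,560)]
bm=[(0,.13,.012),(0,-.13,.012),(.05,.16,.012),(.05,-.16,.012)]
r=least_squares(lambda v:(w2p(f,tf(*v,bm))-bp[:4]).ravel(),[.69,-.026,-.03])
b=r.x;print(b,np.round(r.fun,1))
d=s[:2]-b[:2];c,q=np.cos(b[2]),np.sin(b[2]);print("rel",c*d[0]+q*d[1],-q*d[0]+c*d[1],np.degrees(s[2]-b[2]))
crop(f,"c2.png",lines=model(b,s))
json.dump([list(b),list(s)],open("pose.json","w"))
# reach test: tool down, jaws along world y, shut
from scipy.spatial.transform import Rotation as R
for ang in (-90,90):
  rv=(R.from_euler('z',ang+np.degrees(b[2]),degrees=True)*R.from_euler('x',180,degrees=True)).as_rotvec()
  for P in [(.45,.05,.045),(.45,-.11,.045),(.60,.05,.045),(.6,-.11,.045),(.45,-.11,.2)]:
    j=ik(P,rv);print(ang,P,None if j is None else np.round(j,2))
E
```

```text
[ 0.69302532 -0.02160067 -0.04033191] [ 1.8  1.   0.1  1.2 -1.2 -1.3 -0.7 -0.9]
rel -0.12688707130052496 -0.01241188916267145 1.8119592623994987
-90 (0.45, 0.05, 0.045) [-0.05  0.38 -0.68  0.51  0.    3.13]
-90 (0.45, -0.11, 0.045) [-0.4   0.4  -0.65  0.52  0.    2.78]
-90 (0.6, 0.05, 0.045) [-0.04  0.6  -0.28  0.69  0.   -3.14]
-90 (0.6, -0.11, 0.045) [-0.3   0.61 -0.26  0.71  0.    2.88]
-90 (0.45, -0.11, 0.2) [-0.4   0.19 -0.46  0.92  0.    2.78]
90 (0.45, 0.05, 0.045) [-0.05  0.38 -0.68  0.51  0.   -0.01]
90 (0.45, -0.11, 0.045) [-0.4   0.4  -0.65  0.52  0.   -0.36]
90 (0.6, 0.05, 0.045) [-0.04  0.6  -0.28  0.69  0.    0.  ]
90 (0.6, -0.11, 0.045) [-0.3   0.61 -0.26  0.71  0.   -0.26]
90 (0.45, -0.11, 0.2) [-0.4   0.19 -0.46  0.92  0.   -0.36]
```

View pics/c2.png

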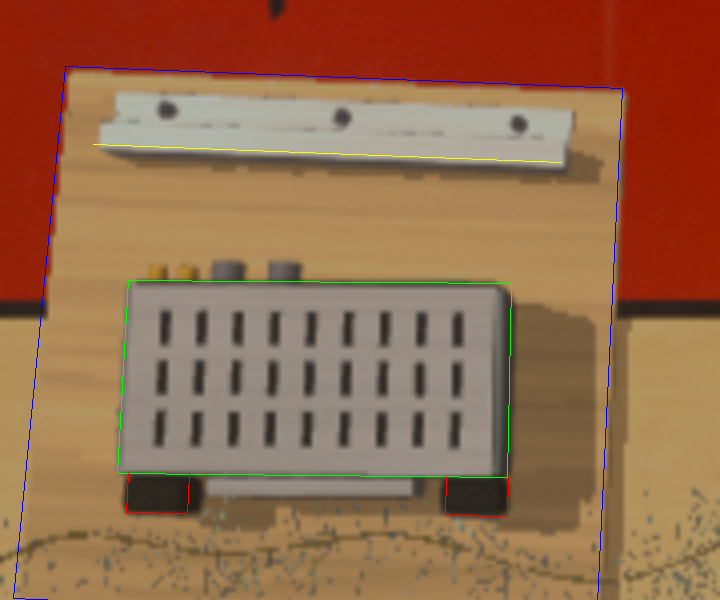

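```bash
cat >> h.py <<'E'
import json
from scipy.spatial.transform import Rotation as R
try: BAR,SUP=[np.array(v) for v in json.load(open("pose.json"))]
except Exception: pass
RV=(R.from_euler('z',np.pi/2+BAR[2])*R.from_euler('x',np.pi)).as_rotvec()
def b2w(x,y,z): return tf(*BAR,[(x,y,z)])[0]
def w2b(p):
    d=np.array(p[:2])-BAR[:2];c,q=np.cos(BAR[2]),np.sin(BAR[2]);return np.array([c*d[0]+q*d[1],-q*d[0]+c*d[1]])
def here(): return w2b(get_state()["position"])
E
python3 - <<'E'
from h import *
grab(60)
# left bumper in bar frame
p=tf(*SUP,[(-.07,.084,0),(-.07,-.084,0)]);L,Rr=w2b(p[0]),w2b(p[1]);print("bumpers bar",L,Rr)
x,y=L
movep(b2w(x-.05,y,.16),RV)
move_l(b2w(x-.035,y,.030),.15)
s=get_state();print(s["clock"],here(),s["position"],s["contact_force"])
f=grab_frame("top");crop(f,"c3.png",lines=model(BAR,SUP))
hit=move_l(b2w(x+.005,y,.030),.03,until_force=3)
s=get_state();print(hit,s["clock"],here(),s["contact_force"])
E
```

```text
bumpers bar [-0.1995081   0.06933275] [-0.19419604 -0.09858324]
4.7167 [-0.23397507  0.06920103] [0.46203078 0.05697818 0.03052573] [0.11450284 0.18086894 0.58900906]
True 5.5917 [-0.21122951  0.06940129] [-0.05390724 -0.58989707 -0.75275734]
```

View pics/c3.png

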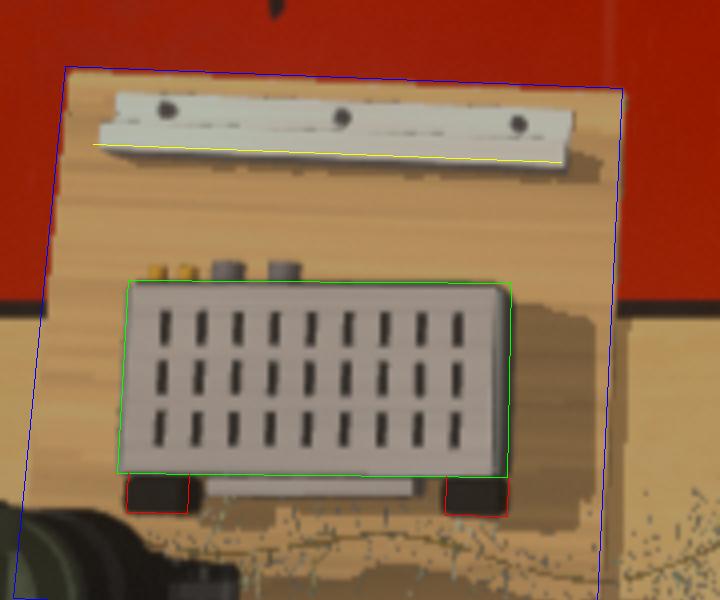

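The gripper sits behind the left bumper (crop about 160,560), and the contact point agrees with the fit to 1 mm. I'll start pushing.

```bash
cat >> h.py <<'E'
def push(y,x0,dist,z=.030,n="",dy=0):
    """approach bumper at bar y; x0 expected tcp contact x; touch, push dist along bar x, back off"""
    p=here()
    move_l(b2w(min(p[0],x0-.02),p[1],.030),.12)
    move_l(b2w(x0-.02,y,z),.15)
    hit=move_l(b2w(x0+.02,y,z),.03,until_force=3)
    c=here()
    move_l(b2w(c[0]+dist,y+dy,z),.04)
    e=here();s=get_state()
    print(n,"hit",hit,"contact",np.round(c,4),"end",np.round(e,4),"F",np.round(s["contact_force"],1),"t",round(s["clock"],1))
    return c,e
def back():
    p=here();move_l(b2w(p[0]-.03,p[1],.030),.12)
E
python3 - <<'E'
from h import *
c=here();move_l(b2w(c[0]+.022,c[1]+.003,.030),.04)
s=get_state();print(here(),s["contact_force"],s["clock"])
back()
f=grab_frame("top");crop(f,"c4.png",lines=model(BAR,SUP))
E
```

```text
[-0.19026581  0.0726208 ] [-3.46591869  2.31073168 -2.30243842] 6.3167
```

View pics/c4.png

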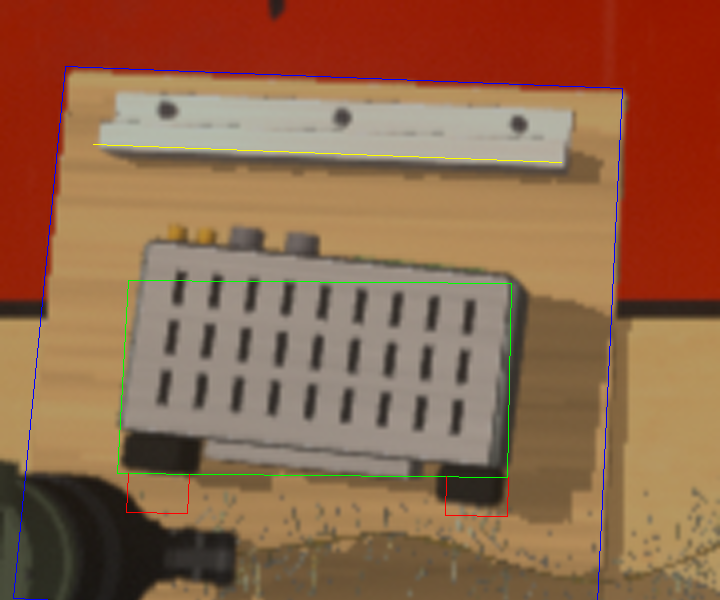

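The left bumper advanced about 20 mm and the supply has turned about 4° clockwise, with its bumpers now at crop (160,452) and (470,483). The right bumper is next.

```bash
python3 - <<'E'
from h import *
c,e=push(-.096,-.202,.040,n="R",dy=-.005)
back()
f=grab_frame("top");crop(f,"c5.png",lines=model(BAR,SUP))
E
```

```text
R hit True contact [-0.2    -0.0961] end [-0.1599 -0.1009] F [-2.9 -1.2 -1. ] t 10.3
```

View pics/c5.png

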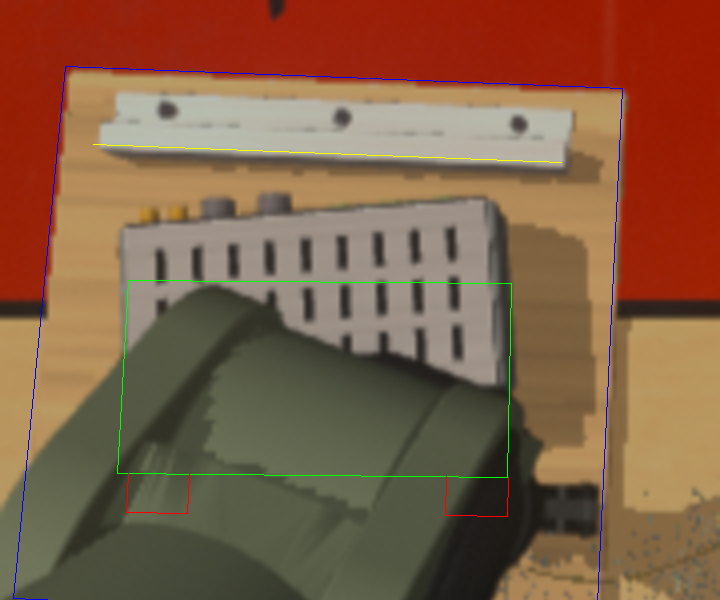

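```bash
cat >> h.py <<'E'
def front(fl,fr):
    f=grab_frame("top")
    a,b=[w2b(p2w(f,(110+q[0]/4-.5,140+q[1]/4-.5),.075)) for q in(fl,fr)]
    d=a-b;th=np.arctan2(-d[0],d[1]);m=(a+b)/2;o=m-.05*np.array([np.cos(th),np.sin(th)])
    bl=[o+np.array([[np.cos(th),-np.sin(th)],[np.sin(th),np.cos(th)]])@np.array([-.07,s*.083]) for s in(1,-1)]
    print("width",np.linalg.norm(d),"pose",np.round(o,4),np.degrees(th),"bumpers",np.round(bl,4));return o,th,bl
E
python3 - <<'E'
from h import *
front((130,284),(510,284))  # start check
front((148,242),(520,275))
front((121,227),(500,199))
E
```

```text
width 0.1982027766072799 pose [-0.1279 -0.0128] 2.3095151909297886 bumpers [[-0.2012  0.0673]
 [-0.1945 -0.0985]]
width 0.19578325061441446 pose [-0.1141 -0.0145] -2.8055615258710835 bumpers [[-0.18    0.0718]
 [-0.1881 -0.094 ]]
width 0.19901559159119003 pose [-0.0903 -0.0089] 6.5997297262585155 bumpers [[-0.1693  0.0655]
 [-0.1503 -0.0994]]
```

```bash
python3 - <<'E'
from h import *
c,e=push(.0665,-.182,.040,n="L",dy=.003)
back()
f=grab_frame("top");crop(f,"c6.png",lines=model(BAR,SUP))
E
```

```text
L hit True contact [-0.1798  0.0666] end [-0.1401  0.0694] F [-2.6  1.3 -3. ] t 14.4
```

View pics/c6.png

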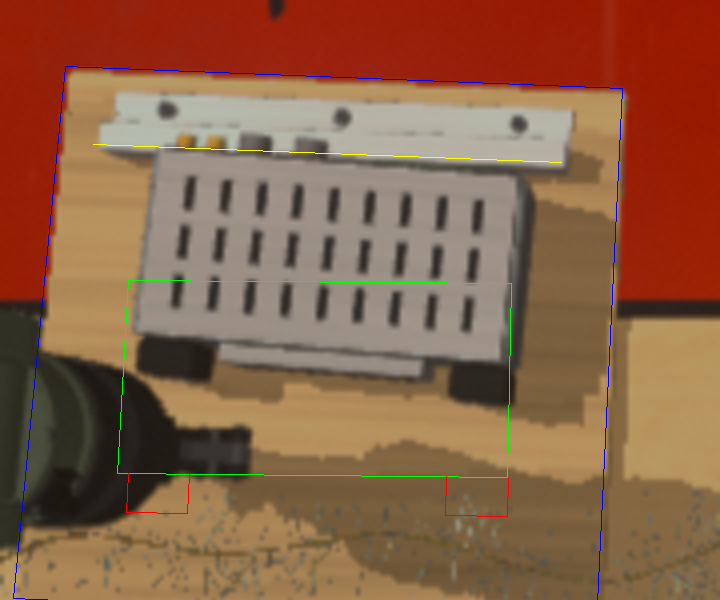

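```bash
python3 - <<'E'
from h import *
o,th,bl=front((155,151),(527,180))
r=bl[1]
c,e=push(r[1]-.001,r[0]-.0115,-.131-(r[0]-.0115),n="R",dy=-.002)
back()
f=grab_frame("top");crop(f,"c7.png",lines=model(BAR,SUP))
E
```

```text
width 0.1971848889233645 pose [-0.0646 -0.0152] -2.240933965770349 bumpers [[-0.1313  0.0705]
 [-0.1377 -0.0954]]
R hit True contact [-0.1465 -0.0964] end [-0.1343 -0.0983] F [-14.5  -1.1   9.5] t 17.8
```

View pics/c7.png

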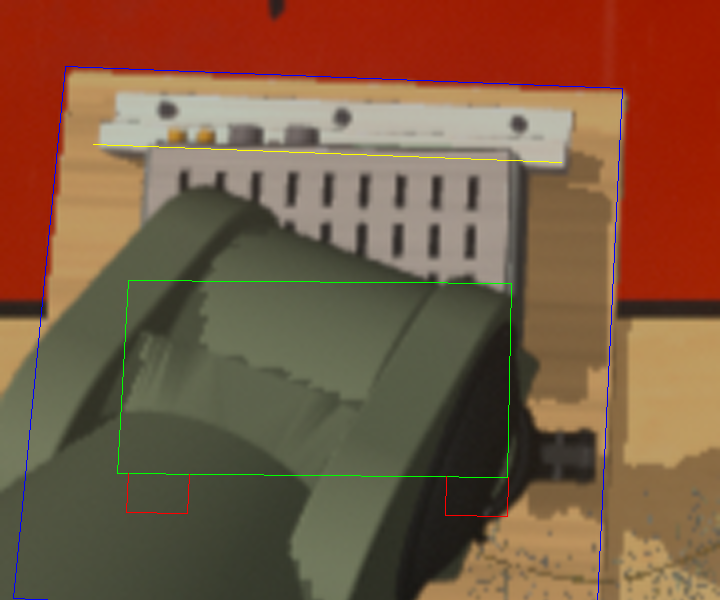

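The right side has met the bar: force rose to 14.5 N and the finger stopped short of its target. Next I'll push the left side until it also resists.

```bash
python3 - <<'E'
from h import *
p=here();x0=-.146
move_l(b2w(min(p[0],x0-.02),.069,.030),.15)
move_l(b2w(x0-.005,.069,.030),.1)
hit=move_l(b2w(x0+.02,.069,.030),.03,until_force=3);print(hit,here())
c=here();h2=move_l(b2w(-.122,.069,.030),.03,until_force=12)
s=get_state();print(h2,here(),s["contact_force"],s["clock"])
back();p=here();move_l(b2w(p[0]-.03,p[1],.16),.15);j=get_state()["q"];set_joints([-.886]+list(j[1:]))
f=grab_frame("top");crop(f,"c8.png",lines=model(BAR,SUP)[:2])
g=grab_frame("side");crop(g,"s8.png",150,100,350,250)
for n in("supply","stop_bar"): print(n,[w2b(p2w(f,d["centre"],.012)) for d in tip_of("top",n)])
m=tip_of("top","multimeter")[0]["centre"];print("mm",p2w(f,m,0));print(get_state()["clock"])
E
```

```text
True [-0.13664928  0.06926227]
True [-0.13614737  0.06938549] [ 0.23757871  0.6297358  -0.26676784] 20.7583
supply [array([-0.05102817, -0.01279892])]
stop_bar [array([-0.00316124, -0.00603806]), array([-0.1782759 , -0.39372974])]
mm [ 0.49652553 -0.41126949  0.        ]
23.9833
```

View pics/c8.png

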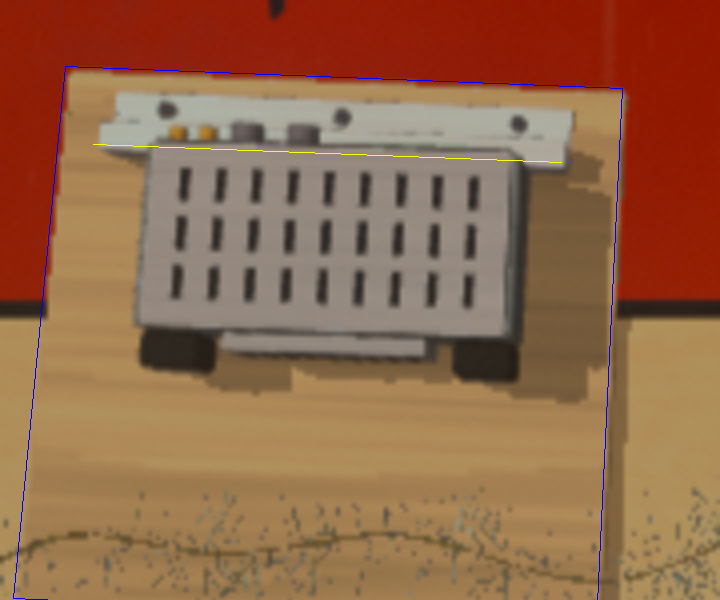

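View pics/s8.png

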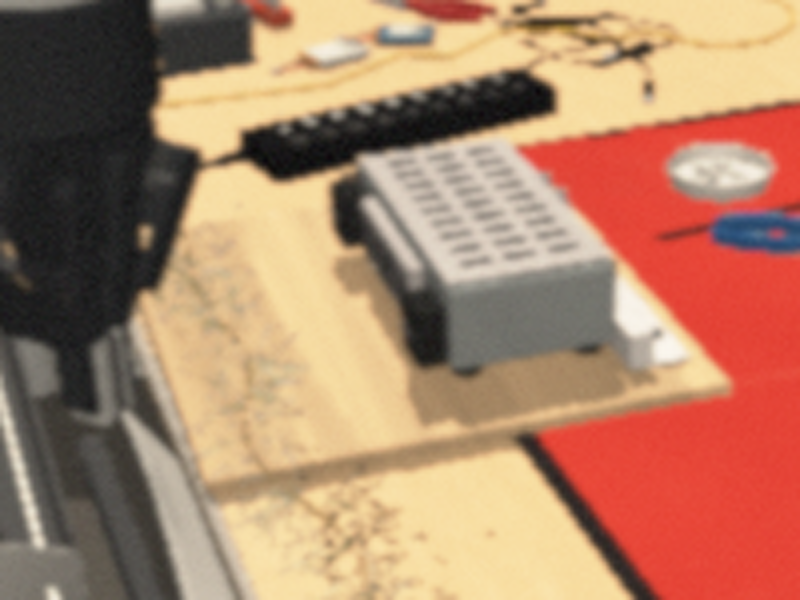

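The top view shows the supply's front edge along the bar face (crop 150,147 to 522,153), parallel to it and within the bar's ends. The side view shows it flat against the bar, with the gripper clear. I'll hand it in.

```bash
python3 - <<'E'
from h import *
front((150,147),(522,156))
print(get_state()["contact_force"],get_state()["clock"]);sign_off()
E
```

```text
width 0.19655220743285504 pose [-0.0572 -0.0148] 0.8770709175005702 bumpers [[-0.1284  0.0671]
 [-0.1259 -0.0989]]
[-0.01312465 -1.471374    0.349644  ] 24.0333
the job is handed in; nothing more can be done
```

I walked the supply up to the stop bar and handed the job in at about 24 s of the 48 s allowed. It took two pushes on each bumper, alternating left and right, with the shut fingers low on the rubber. By the last checks it stands against the bar within the limits. `sign_off` reports no verdict.

| Check | Measured | Limit |
|---|---|---|
| Distance from centre to bar face | 51 to 57 mm | 65 mm |
| Angle to bar at the end | about 1° | 10° |
| Off-centre along the bar (to the right) | 7 to 15 mm | 30 mm |
| Largest angle seen on the way | about 7° | 27° |

- **Contact with the bar:** on the third push the right side stopped against the bar, at about 14.5 N. Both cameras show the supply flat against the bar and the gripper clear.
- **Cover and multimeter:** I aimed every push at the bumpers and saw no sign of touching the cover. The multimeter's last estimate differs by 3 to 4 mm from the first. I take that as detection noise, as the arm never worked near it.
- **What disagreed:**
  - The fitted distance (57 mm) and the network's estimate (51 mm) differ by 6 mm, probably from the calibration and my fit of the bar.
  - The last left push stopped early on a false force reading (about 0.5 mm of travel), so the left end may stand about 2 mm off the bar.

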